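# Seat the lens barrel in the V-block and hold it down for clamping

### The job

Take the lens barrel with the blue focus ring out of its foam rest and lower it gently into the aluminium V-block, glass end pointing away from the green sensor board, blue ring in the gap between the two V saddles. Press it straight down with about 10 N so that it beds evenly on both flanks of the V, and finish while you are still gripping it and pressing it down: I will fit the clamp strap while you hold. Keep off the sensor board and leave everything else on the bench where it is.

Things in the scene. Friction and masses are not known exactly. Their poses are not given: they have to be found in the camera images.
- barrel_blue_center (a point): centre of the barrel to be mounted: on its axis, mid-way along its blue ring. Black, 120 mm long, 0.15 to 0.22 kg, lying level; x runs along it to the glass end. Along x: blue knurled ring 36 mm dia from -15 to +15 mm (grip it here); tube 30 mm dia -46 to +47; front bell 36 mm dia +47 to +62; bare steel thread 25 mm dia -58 to -46. In its rest the axis is 45 mm above the bench
- barrel_blue_glass (a point): centre of the glass end face of the blue-ringed barrel, on its axis, 62 mm from the barrel centre
- barrel_blue: the blue-ringed lens barrel as a whole; its origin and axes are those of barrel_blue_center
- rest_blue: foam rest of the blue-ringed barrel, fixed: plywood strip 112 x 66 x 10 mm with two dark grey foam saddles, 18 mm long, 58 mm wide, tops 40 mm above the bench, centred 32 mm either side of the middle; in the 46 mm gap between them lies the ring, with room for fingers down to the strip. Origin under its middle, x along the barrel to the glass end
- v_seat (a point): where the barrel's centre lies once seated: on the axis of a 30 mm barrel bedded in the V, half-way between the two saddles, 60 mm above the bench. x runs along the V away from the sensor board (the glass end must point this way), y across, z up. The ring may lie up to 8 mm off the middle of the gap
- vblock: V-block mount, fixed, rigid: black base plate 165 x 84 x 12 mm (x from -105 to +60 mm) with two aluminium saddles, 14 mm long, 60 mm wide, tops 59 mm above the bench, centred at x = -30 and +30 mm; their 90 degree V is 40 mm wide at the top. The 46 mm gap between them is open down to the plate: room for ring and fingers. Origin on the bench below v_seat, same axes
- vblock_left: the +y halves of both saddles: the left flanks of the V (45 degree faces). Same origin and axes as vblock
- vblock_right: the -y halves of both saddles: the right flanks of the V (45 degree faces). Same origin and axes as vblock
- sensor: upright sensor board, green, on a black bracket 44 mm wide, standing across the V axis at the -x end of the V-block; its front is 84 mm from v_seat, its top 86 mm above the bench, fragile. Same origin and axes as vblock
- barrel_orange_center (a point): centre of the other barrel, of the same shape with an orange ring, lying in a foam rest of its own (rest_orange, same as the blue one's); not to be touched. x along the barrel
- rest_orange: foam rest of the orange-ringed barrel, same as rest_blue
- strap: aluminium clamp strap lying flat, 64 x 14 x 5 mm; origin under its middle, long along x; bystander
- screwdriver: small screwdriver with red handle lying on the bench, 150 mm long along x; bystander
- screw_jar: jar of screws with a white lid, 48 mm diameter, 62 mm tall, origin under its middle; bystander
- lens_cap: black lens cap, disc of 41 mm diameter, 10 mm thick, origin under its middle; bystander
- breadboard: white electronics breadboard lying flat, 83 x 55 x 9 mm, origin under its middle, small wires 16 mm high; bystander
- controller: blue controller board on a white plate, 76 x 60 mm, 22 mm high, origin under its middle; bystander
There are look-alikes about, which are no part of the job. Leave any red look-alike of the vblock alone.

How it is judged:
By the outcome, as a careful person would: the job done as asked, in the order asked, and still so for the second after the job is handed in, while the arm keeps its last pose, push and grip.
It also fails if it takes over 58 s, if anything falls off the work surface, if the arm or the gripper's body presses on something with over 40 N, if the wrist force passes 120 N, or if a joint passes its speed limit or range.

### The arm

A 6-joint arm with a two-finger parallel gripper is mounted at the origin on the work surface. World frame = base frame: x ahead of the robot, y to its left, z up, the work surface at z = 0. Lengths are in mm, angles in rad, forces in N, time in s.
With the tool pointing down it reaches from about 275 to 1000 mm from the base axis. Payload 8.4 kg.
Tool frame: the origin (TCP) lies midway between the tips of the shut fingers; the grasp point (between the pads) lies 19 mm behind it; z points along the fingers, y is the line along which they close (so a half turn about z gives the same grasp; the last joint's range is limited). The gripper opens to 85 mm and grips with 20 to 120 N. Pads are 22 mm wide; open, the fingers measure 114 mm over their backs; the gripper's body (76 mm by 85 mm) begins 54 mm behind the grasp point. The pads swing forward as they close: fully open they stand 13 mm farther back than shut.
Start: joints at [-1.231, 0.353, 1.633, -0, 1.155, -0.002], TCP at [209.488, -588.848, 231.281] pointing down, gripper open.
Joint ranges: [-2.63, 2.63], [-0.92, 2.1], [0.06, 2.66], [-1.3, 4.44], [0, 2.69], [-3.02, 3.02]. Speed limits (rad/s): [2.22, 2.22, 2.79, 3.14, 3.14, 3.14].

### API

Orientations are given as [roll, pitch, yaw] about the fixed x, y, z axes, in that order (R = Rz(yaw) Ry(pitch) Rx(roll)).
In Python, from rig import monitor, imaging, r gives the robot as it stands.
- The arm moves only by the tool drive_tool, never from a script. Its argument "plan" is a list of rows, each an object of numbers: "x", "y", "z": the shift along the tool's x, y, z in units of 50 mm (1.0 is 50 mm); "ax", "ay", "az": the turn, a rotation vector about the tool's x, y, z in units of 6 degrees (1.0 is 6 degrees); "hand": the finger opening in mm, from 0 to 85.4. In form: [{"x": .., "y": .., "z": .., "ax": .., "ay": .., "az": .., "hand": ..}, ...]. A call has 1 to 8 rows; each row is the pose to reach, as a shift and turn from the pose commanded when the call began, along the tool's axes at that moment; what a row does not reach only later rows make up. A row lasts 1/10 s, in which the tool goes at most 50 mm and 8.59 degrees, less where a joint would pass 70% of its speed; a pose out of reach is approached as far as the arm can. A call with a gripper value outside its range is refused whole. The fingers move at their own pace and stop on an object; "grip_force" is the grip in N (left out, the last holds). Time passes only in rows, so rows that repeat a pose let the fingers close. It gives the time, the measured TCP pose, the force, the opening and the grip force at its end, in the units of the state.
- monitor.sense(): the state, without advancing time (a new reading comes with each control period).
- imaging.grab_frame(name): name is "side" or "top" or "wrist"; returns the picture (420x560x3 uint8, red, green, blue); there is no depth.
- imaging.camera_info(name): a dict with "mtx" (3x3 intrinsics, pixels), "R" (3x3) and "t" (3): a world point X has camera coordinates R X + t. Camera axes: x right, y down, z forward; pixel columns grow to the right and rows downward; lengths in mm; the calibration is good to about 2 mm. The wrist camera is an equidistant fisheye: a pixel r from the principal point sees the ray r / f radians off the axis. A picture is of the moment at which its call begins: read the wrist's pose just before it. camera_info takes no time and is no camera call; for the wrist camera it gives the pose at the moment of the call.
- r.sign_off(): hands the job in; it is judged then, once.
The state is a dict: "clock": time; "qpos": joint angles; "qvel": joint speeds; "joint_efforts": joint torques, N m; "eef_pos": TCP position; "tcp_rot": TCP orientation; "contact_force": force on the tool from outside, world axes, zero at the start; "wrist_torque": the same for the moment, N m; "opening": opening from 0.0 (shut) to 1.0 (fully open); "grasp_force": force on a finger pad.
Only numpy, scipy, OpenCV 4.12 (cv2) and the standard library are available. Lean on these libraries where they do the work, as an engineer would, in place of code of your own. Each camera call takes 0.05 s, during which the arm holds its last target. There are 200 camera calls.

## Working session

There is one attempt and no reset: what is moved stays moved. The work goes in short steps, Python scripts to look and compute and a tool call to move; the robot and the scene stay as the last step left them, time stands still between calls to the robot, and variables do not carry over. Pictures are saved under pics/ and viewed, at most 10 in all, crops included, and the job is handed in when it is done.

Besides the shell and the picture viewer there is one more tool, called after ">>>" as name(argument=value, ...) on one line, values as JSON. drive_tool: Moves the arm, as the interface text tells. Its arguments: {"type":"object","properties":{"plan":{"type":"array","items":{"type":"object","properties":{"x":{"type":"number"},"y":{"type":"number"},"z":{"type":"number"},"ax":{"type":"number"},"ay":{"type":"number"},"az":{"type":"number"},"hand":{"type":"number"}}}},"grip_force":{"type":"number"}},"required":["plan"]}

```bash
mkdir -p pics; python3 - <<'E'
from rig import monitor, imaging, r
import cv2
for n in ("top","side"):
    f=imaging.grab_frame(n); cv2.imwrite(f"pics/{n}1.png",f[:,:,::-1]); c=imaging.camera_info(n); print(n,c)
print(monitor.sense())
E
```

```text
top {'mtx': array([[450.12737952,   0.        , 276.9843674 ],
       [  0.        , 450.12737952, 209.7986265 ],
       [  0.        ,   0.        ,   1.        ]]), 'R': array([[ 0.0509318 , -0.99869576, -0.00356918],
       [-0.97623958, -0.04903223, -0.21107375],
       [ 0.21062345,  0.01423474, -0.97746362]]), 't': array([ -5.58610855, 541.42546178, 994.02474581])}
side {'mtx': array([[466.36676151,   0.        , 285.42131115],
       [  0.        , 466.36676151, 218.53114894],
       [  0.        ,   0.        ,   1.        ]]), 'R': array([[-0.88794638, -0.45961897, -0.01736754],
       [-0.32704284,  0.65746998, -0.67880498],
       [ 0.32341028, -0.5970625 , -0.73411318]]), 't': array([ 499.16876238,  219.19296875, 1232.24732036])}
{'clock': 0.1, 'qpos': array([-1.23139301e+00,  3.53585721e-01,  1.63405537e+00, -8.04921414e-06,
        1.15520206e+00, -2.37731823e-03]), 'qvel': array([-1.54702080e-03, -8.38485603e-04, -1.87457733e-03, -1.12395068e-04,
        4.09225064e-05, -5.37804172e-04]), 'joint_efforts': array([-5.32456743e-04, -6.06352329e+01, -3.42816675e+01, -4.90825983e-05,
        3.81749807e-03,  1.78701436e-05]), 'eef_pos': array([ 209.34745364, -588.44401412,  230.63436714]), 'tcp_rot': array([-3.14034214e+00,  4.38710882e-06,  3.41783894e-01]), 'contact_force': array([-0.25624896,  0.28293936, -0.3109663 ]), 'wrist_torque': array([-0.01004636, -0.00096319,  0.04795361]), 'grasp_force': 0.0, 'opening': 1.0011097163118294}
```

View pics/top1.png

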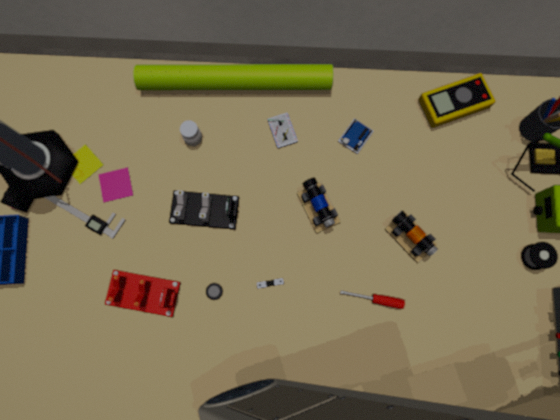

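View pics/side1.png

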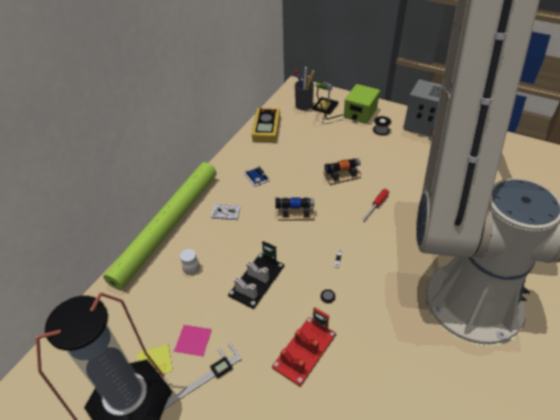

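The top view shows these candidates: the blue-ring barrel at (320,203), which I choose; the orange-ring barrel at (413,234), a look-alike; the black/aluminium V-block at (204,210), which I choose; and the red V-block at (143,293), a decoy. The V-block's sensor is at its right end, about (232,208). Next is one close crop.

```bash
cat > h.py <<'E'
import numpy as np, cv2
from rig import monitor, imaging, r
def ray(n,uv,c=None):
    c=c or imaging.camera_info(n); K,R,t=c["mtx"],c["R"],c["t"]
    d=np.linalg.inv(K)@np.array([uv[0],uv[1],1.])
    if n=="wrist":
        k=np.hypot(d[0],d[1]); d=np.array([d[0]*np.sin(k)/max(k,1e-9),d[1]*np.sin(k)/max(k,1e-9),np.cos(k)])
    return -R.T@t, R.T@d
def onz(n,uv,z,c=None):
    o,d=ray(n,uv,c); return o+d*(z-o[2])/d[2]
E
python3 - <<'E'
import cv2,numpy as np
from h import *
f=cv2.imread("pics/top1.png"); g=cv2.imread("pics/side1.png")
a=cv2.resize(f[170:245,160:260],None,fx=4,fy=4,interpolation=2)
b=cv2.resize(f[170:245,270:370],None,fx=4,fy=4,interpolation=2)
c=cv2.resize(g[180:230,262:328+1],(400,300),interpolation=2)
d=cv2.resize(g[235:310,220:320],None,fx=4,fy=4,interpolation=2)
cv2.imwrite("pics/crop1.png",np.vstack([np.hstack([a,b]),np.hstack([d,c])]))
hsv=cv2.cvtColor(f,cv2.COLOR_BGR2HSV)
m=cv2.inRange(hsv,(105,150,50),(130,255,255)); m[:,:290]=0;m[:,350:]=0;m[:170]=0;m[240:]=0
p=cv2.findNonZero(m); u=p.reshape(-1,2).mean(0); print(u,len(p),onz("top",u,55))
E
```

```text
[318.65384615 202.12087912] 182 [564.97034078 -75.06495749  55.        ]
```

View pics/crop1.png

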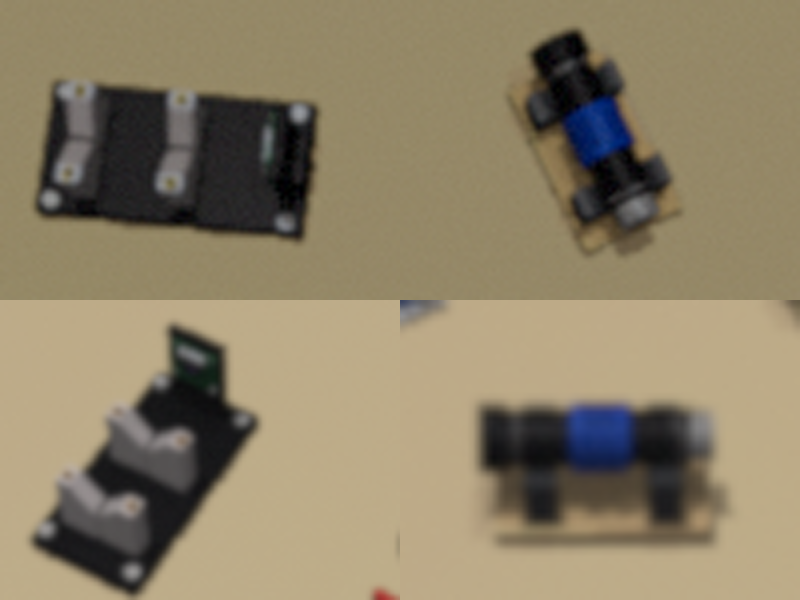

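The crop shows the bell/glass end at top-view px (310,182) and the silver thread at (328,222). The V-block's plate corners are at about (174,190), (239,196), (235,229) and (170,223), with the sensor on the right, so V +x runs left. Now I'll compute the poses.

```bash
python3 - <<'E'
from h import *
f=cv2.imread("pics/top1.png")
g=onz("top",(310,182),50); t=onz("top",(328.5,222),50); d=g-t
print("barrel",g,t,"len",np.hypot(*d[:2]),"yaw",np.arctan2(d[1],d[0]))
# v block plate: dark mask min-area rect
m=cv2.inRange(f,(0,0,0),(60,60,60)); 
P=[onz("top",(160+a/4,170+b/4),12)for a,b in((55,82),(315,103),(300,238),(40,212))]
for p in P: print(p)
c=np.array([[p[0],p[1]]for p in P],np.float32); R=cv2.minAreaRect(c);print(R)
ax=((c[0]+c[3])-(c[1]+c[2]))/2; print(np.linalg.norm(ax),np.arctan2(ax[1],ax[0])); u=ax/np.linalg.norm(ax)
print("vseat",c.mean(0)+u*22.5)
# saddle tops: lug pts
for a,b in((78,91),(67,173),(182,100),(170,184)): print(onz("top",(160+a/4,170+b/4),59))
c=imaging.camera_info("wrist");print(c, monitor.sense()["eef_pos"])
E
```

```text
barrel [614.39856029 -53.3019709   50.        ] [519.57088526 -99.96331917  50.        ] len 105.68618345992361 yaw 0.4572792137796428
[586.72914396 279.15613062  12.        ]
[581.44872716 118.12199765  12.        ]
[497.09984225 121.39526403  12.        ]
[505.11119371 280.16421945  12.        ]
((541.90625, 200.02224731445312), (161.1206817626953, 84.41084289550781), 88.12191009521484)
160.03957 1.529258
vseat [543.53156 222.19   ]
[570.25903053 253.15738532  59.        ]
[520.80466397 254.80281635  59.        ]
[567.88128566 191.50593332  59.        ]
[517.30046671 194.23279554  59.        ]
{'mtx': array([[325.1922621 ,   0.        , 285.14401507],
       [  0.        , 325.1922621 , 206.15632426],
       [  0.        ,   0.        ,   1.        ]]), 'R': array([[ 0.33465855, -0.94233876, -0.00114847],
       [-0.90740344, -0.32258005,  0.2693717 ],
       [-0.25420987, -0.08910542, -0.9630356 ]]), 't': array([-624.28632815,  -35.42707953,  379.15708379])} [ 209.34745364 -588.44401412  230.63436714]
```

>>> drive_tool(plan=[{"x":1.0,"y":-0.7,"z":0.1,"az":-0.1,"hand":85},{"x":2.0,"y":-1.4,"z":0.2,"az":-0.2,"hand":85},{"x":3.0,"y":-2.1,"z":0.3,"az":-0.3,"hand":85},{"x":4.0,"y":-2.9,"z":0.4,"az":-0.5,"hand":85},{"x":5.0,"y":-3.6,"z":0.5,"az":-0.6,"hand":85},{"x":6.0,"y":-4.3,"z":0.6,"az":-0.8,"hand":85},{"x":7.0,"y":-5.0,"z":0.7,"az":-1.0,"hand":85},{"x":8.0,"y":-5.7,"z":0.8,"az":-1.1,"hand":85}])

```text
invalid input
```

>>> drive_tool(plan=[{"x":1.0,"y":-0.7,"z":0.1,"ax":0.0,"ay":0.0,"az":-0.1,"hand":85},{"x":2.0,"y":-1.4,"z":0.2,"ax":0.0,"ay":0.0,"az":-0.2,"hand":85},{"x":3.0,"y":-2.1,"z":0.3,"ax":0.0,"ay":0.0,"az":-0.3,"hand":85},{"x":4.0,"y":-2.9,"z":0.4,"ax":0.0,"ay":0.0,"az":-0.5,"hand":85},{"x":5.0,"y":-3.6,"z":0.5,"ax":0.0,"ay":0.0,"az":-0.6,"hand":85},{"x":6.0,"y":-4.3,"z":0.6,"ax":0.0,"ay":0.0,"az":-0.8,"hand":85},{"x":7.0,"y":-5.0,"z":0.7,"ax":0.0,"ay":0.0,"az":-1.0,"hand":85},{"x":8.0,"y":-5.7,"z":0.8,"ax":0.0,"ay":0.0,"az":-1.1,"hand":85}])

```text
clock: 0.9
eef_pos: [438.1, -259.9, 198.6]
tcp_rot: [-3.142, 0.0, 0.458]
contact_force: [1.5, -1.2, 0.3]
opening: 0.992
grasp_force: 0.0
```

>>> drive_tool(plan=[{"x":0,"y":0,"z":0,"ax":0,"ay":0,"az":0,"hand":85},{"x":0,"y":0,"z":0,"ax":0,"ay":0,"az":0,"hand":85}])

```text
clock: 1.1
eef_pos: [437.7, -260.8, 198.6]
tcp_rot: [-3.141, 0.001, 0.46]
contact_force: [-0.7, -0.1, 0.7]
opening: 0.992
grasp_force: 0.0
```

>>> drive_tool(plan=[{"x":0.7,"y":-0.4,"z":0.1,"ax":0,"ay":0,"az":0,"hand":85},{"x":1.3,"y":-0.7,"z":0.2,"ax":0,"ay":0,"az":0,"hand":85},{"x":2.0,"y":-1.1,"z":0.3,"ax":0,"ay":0,"az":0,"hand":85},{"x":2.6,"y":-1.5,"z":0.4,"ax":0,"ay":0,"az":0,"hand":85},{"x":3.3,"y":-1.8,"z":0.4,"ax":0,"ay":0,"az":0,"hand":85},{"x":3.93,"y":-2.2,"z":0.4,"ax":0,"ay":0,"az":0,"hand":85},{"x":3.93,"y":-2.2,"z":0.4,"ax":0,"ay":0,"az":0,"hand":85},{"x":3.93,"y":-2.2,"z":0.4,"ax":0,"ay":0,"az":0,"hand":85}])

```text
clock: 1.9
eef_pos: [564.9, -77.4, 178.6]
tcp_rot: [3.142, 0.001, 0.457]
contact_force: [-0.8, -0.4, 0.2]
opening: 0.99
grasp_force: 0.0
```

```bash
python3 - <<'E'
from h import *
c=imaging.camera_info("wrist"); f=imaging.grab_frame("wrist")[:,:,::-1].copy(); cv2.imwrite("pics/w1.png",f)
s=monitor.sense(); print(s["eef_pos"],s["tcp_rot"])
np.savez("w1.npz",**c)
hsv=cv2.cvtColor(f,cv2.COLOR_BGR2HSV)
m=cv2.inRange(hsv,(105,150,40),(130,255,255))
n,l,st,ce=cv2.connectedComponentsWithStats(m)
for i in range(1,n):
    if st[i,4]>150: print(st[i],ce[i],onz("wrist",ce[i],58,c), cv2.minAreaRect(cv2.findNonZero((l==i).astype(np.uint8))))
E
```

```text
[564.48496258 -77.84140445 178.57936199] [-3.14154419e+00  1.06173039e-03  4.56100458e-01]
[ 417   34   60   55 1810] [446.57403315  61.16906077] [ 738.09994799 -148.17770495   58.        ] ((445.3000793457031, 63.0999870300293), (47.85185241699219, 52.32398986816406), 63.43495178222656)
[ 266  178   41   40 1445] [285.99307958 197.57024221] [566.2463907  -77.44656025  58.        ] ((285.9245300292969, 197.31292724609375), (39.769474029541016, 39.18360900878906), 88.02507019042969)
```

View pics/w1.png

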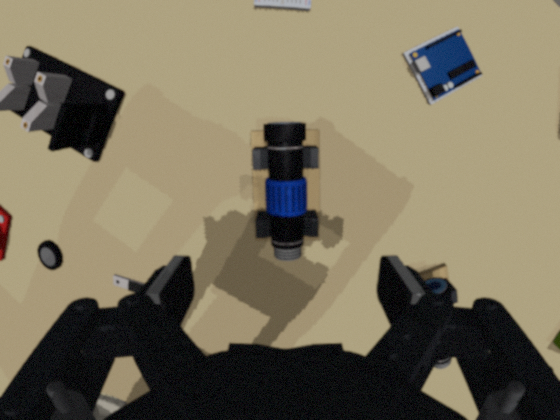

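The wrist view shows the barrel upright in the image with the ring at (286,197), the bell at the top (285,130) and the thread at the bottom (287,255). It is aligned with the tool to within 1°. Descending.

>>> drive_tool(plan=[{"x":0.03,"y":0.01,"z":0.7,"ax":0,"ay":0,"az":-0.15,"hand":85},{"x":0.03,"y":0.01,"z":1.4,"ax":0,"ay":0,"az":-0.15,"hand":85},{"x":0.03,"y":0.01,"z":2.1,"ax":0,"ay":0,"az":-0.15,"hand":85},{"x":0.03,"y":0.01,"z":2.6,"ax":0,"ay":0,"az":-0.15,"hand":85},{"x":0.03,"y":0.01,"z":2.9,"ax":0,"ay":0,"az":-0.15,"hand":85},{"x":0.03,"y":0.01,"z":3.1,"ax":0,"ay":0,"az":-0.15,"hand":85},{"x":0.03,"y":0.01,"z":3.1,"ax":0,"ay":0,"az":-0.15,"hand":85},{"x":0.03,"y":0.01,"z":3.1,"ax":0,"ay":0,"az":-0.15,"hand":85}])

```text
clock: 2.75
eef_pos: [567.4, -76.6, 24.7]
tcp_rot: [3.141, -0.001, 0.472]
contact_force: [-0.3, -0.4, -0.2]
opening: 0.999
grasp_force: 0.0
```

```bash
python3 - <<'E'
from h import *
f=imaging.grab_frame("wrist")[:,:,::-1].copy(); cv2.imwrite("pics/w2.png",f)
E
```

```text
(no output)
```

View pics/w2.png

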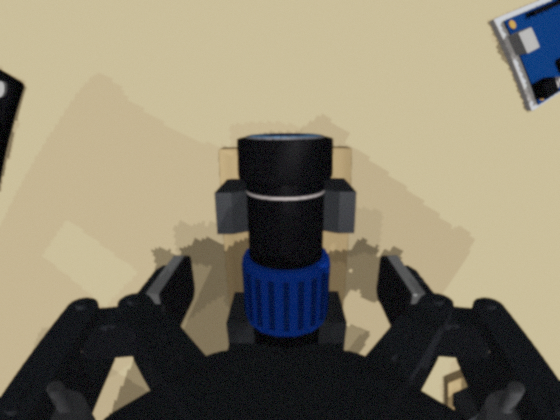

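The view shows the barrel centred at column 286, with the fingers at (170,285) and (400,285) straddling the ring in the gap. Gripping.

>>> drive_tool(plan=[{"x":0,"y":0,"z":0,"ax":0,"ay":0,"az":0,"hand":50},{"x":0,"y":0,"z":0,"ax":0,"ay":0,"az":0,"hand":40},{"x":0,"y":0,"z":0,"ax":0,"ay":0,"az":0,"hand":30},{"x":0,"y":0,"z":0,"ax":0,"ay":0,"az":0,"hand":25},{"x":0,"y":0,"z":0,"ax":0,"ay":0,"az":0,"hand":25},{"x":0,"y":0,"z":0,"ax":0,"ay":0,"az":0,"hand":25},{"x":0,"y":0,"z":0,"ax":0,"ay":0,"az":0,"hand":25},{"x":0,"y":0,"z":0,"ax":0,"ay":0,"az":0,"hand":25}], grip_force=50)

```text
clock: 3.6
eef_pos: [567.7, -76.7, 24.6]
tcp_rot: [3.14, -0.001, 0.473]
contact_force: [1.1, -3.0, 6.7]
opening: 0.402
grasp_force: 49.4
```

>>> drive_tool(plan=[{"x":0,"y":0,"z":-0.1,"ax":0,"ay":0,"az":0,"hand":25},{"x":0,"y":0,"z":-0.3,"ax":0,"ay":0,"az":0,"hand":25},{"x":0,"y":0,"z":-0.7,"ax":0,"ay":0,"az":0,"hand":25},{"x":0,"y":0,"z":-1.2,"ax":0,"ay":0,"az":0,"hand":25},{"x":0,"y":0,"z":-1.8,"ax":0,"ay":0,"az":0,"hand":25},{"x":0,"y":0,"z":-2.3,"ax":0,"ay":0,"az":0,"hand":25},{"x":0,"y":0,"z":-2.6,"ax":0,"ay":0,"az":0,"hand":25},{"x":0,"y":0,"z":-2.6,"ax":0,"ay":0,"az":0,"hand":25}])

```text
clock: 4.4
eef_pos: [568.1, -76.1, 156.6]
tcp_rot: [3.139, -0.003, 0.473]
contact_force: [-0.2, 0.4, -1.7]
opening: 0.403
grasp_force: 49.9
```

>>> drive_tool(plan=[{"x":0.2,"y":-0.5,"z":0,"ax":0,"ay":0,"az":-1.0,"hand":25},{"x":0.5,"y":-1.2,"z":0,"ax":0,"ay":0,"az":-2.2,"hand":25},{"x":0.8,"y":-1.9,"z":0,"ax":0,"ay":0,"az":-3.5,"hand":25},{"x":1.1,"y":-2.7,"z":0,"ax":0,"ay":0,"az":-4.8,"hand":25},{"x":1.4,"y":-3.5,"z":0,"ax":0,"ay":0,"az":-6.1,"hand":25},{"x":1.7,"y":-4.2,"z":0,"ax":0,"ay":0,"az":-7.4,"hand":25},{"x":2.0,"y":-4.9,"z":0,"ax":0,"ay":0,"az":-8.7,"hand":25},{"x":2.3,"y":-5.5,"z":0,"ax":0,"ay":0,"az":-10.0,"hand":25}])

```text
clock: 5.2
eef_pos: [542.6, 222.7, 152.8]
tcp_rot: [-3.14, 0.001, 1.526]
contact_force: [1.3, -0.7, -0.2]
opening: 0.406
grasp_force: 50.0
```

>>> drive_tool(plan=[{"x":0,"y":0,"z":0,"ax":0,"ay":0,"az":0,"hand":25},{"x":0,"y":0,"z":0,"ax":0,"ay":0,"az":0,"hand":25},{"x":0,"y":0,"z":0,"ax":0,"ay":0,"az":0,"hand":25}])

```text
clock: 5.5
eef_pos: [543.4, 220.1, 153.2]
tcp_rot: [-3.14, 0.001, 1.518]
contact_force: [-0.2, -0.3, -1.7]
opening: 0.405
grasp_force: 50.0
```

```bash
python3 - <<'E'
from h import *
c=imaging.camera_info("wrist"); np.savez("w3.npz",**c); f=imaging.grab_frame("wrist")[:,:,::-1].copy(); cv2.imwrite("pics/w3.png",f)
s=monitor.sense(); print(s["eef_pos"],s["tcp_rot"],-c["R"].T@c["t"])
E
```

```text
[543.62971362 219.89792691 153.3719799 ] [-3.14062351e+00  6.90031931e-04  1.51788344e+00] [546.46652195 288.28667969 296.43119917]
```

View pics/w3.png

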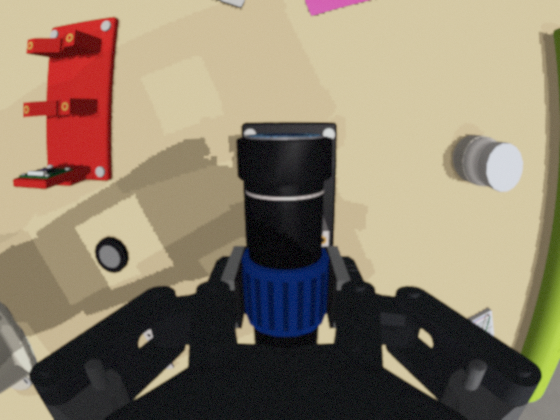

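The barrel is held at centre column 285. The V-block's front plate screws are at (249,132) and (330,132), and the saddles are hidden under the barrel. I'll measure the plate.

```bash
python3 - <<'E'
from h import *
c=dict(np.load("w3.npz")); s=monitor.sense(); p=s["eef_pos"]; y=s["tcp_rot"][2]
X=np.array([np.cos(y),np.sin(y)]);Y=np.array([np.sin(y),-np.cos(y)])
f=cv2.imread("pics/w3.png"); g=cv2.cvtColor(f,cv2.COLOR_BGR2GRAY)
m=cv2.inRange(g,150,255)
for (x0,x1) in((243,257),(322,337)):
    q=np.zeros_like(g); sub=f[125:140,x0:x1].astype(int); lo=(sub.min(2)>120); yy,xx=np.nonzero(lo); print("screw",xx.mean()+x0,yy.mean()+125,lo.sum())
def rep(n,uv,z):
    w=onz("wrist",uv,z,c); d=w[:2]-p[:2]; print(n,w[:2].round(1),"tool",(d@X).round(1),(d@Y).round(1)); return w
a=rep("TL",(243,124),12);b=rep("TR",(335.5,124),12)
rep("s1",(249.5,132.5),13);rep("s2",(329.5,132.5),13)
for v in (150,170,190,200,210,220,230,236): 
    row=g[v,322:345].astype(int); k=322+np.argmax(np.diff(row)[3:])+3.5; rep(f"edge{v} {k}",(k,v),12)
rep("barrel ring",(286,262),153.4+19+10)
rep("bell L",(238,160),172);rep("bell R",(332,160),172)
# vseat predictions
print("yaw of front edge", np.arctan2(*(b-a)[:2]), np.linalg.norm(b-a))
E
python3 - <<'E'
import cv2
f=cv2.imread("pics/w3.png")
cv2.imwrite("pics/w3c.png",cv2.resize(f[110:270,215:365],None,fx=3.7,fy=3.7,interpolation=2))
E
```

```text
screw 249.46153846153845 131.8153846153846 65
screw 328.7102803738318 132.81308411214954 107
TL [509.4 284.5] tool 62.7 -37.6
TR [589.9 280.4] tool 62.9 43.0
s1 [514.7 276.7] tool 55.2 -31.9
s2 [584.2 273.1] tool 55.3 37.7
edge150 335.5 [589.1 257.4] tool 39.9 43.4
edge170 335.5 [588.7 239.4] tool 21.9 43.9
edge190 334.5 [587.4 221.2] tool 3.6 43.6
edge200 334.5 [587.3 211.8] tool -5.8 44.0
edge210 333.5 [586.2 202.4] tool -15.2 43.5
edge220 333.5 [586.1 192.7] tool -24.9 43.9
edge230 333.5 [586.  182.8] tool -34.8 44.3
edge236 332.5 [585.1 176.9] tool -40.8 43.7
barrel ring [543.8 233.8] tool 13.9 -0.5
bell L [527.3 272.9] tool 52.0 -19.1
bell R [563.6 270.9] tool 52.0 17.3
yaw of front edge 1.6217957871991688 80.60088677399493
```

View pics/w3c.png

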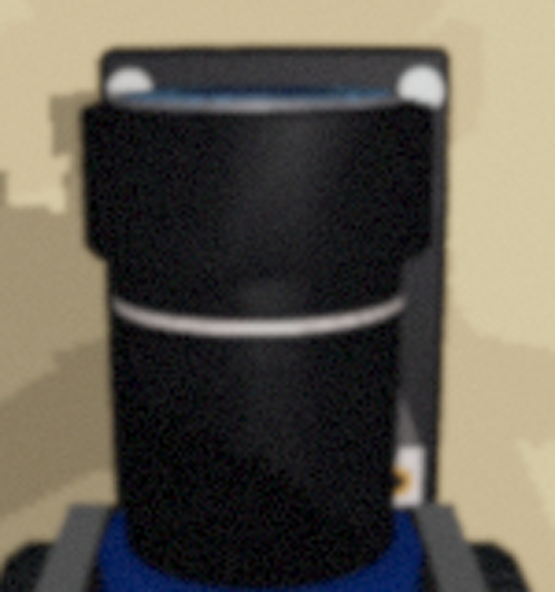

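>>> drive_tool(plan=[{"x":0.08,"y":0.06,"z":0.3,"ax":0,"ay":0,"az":0,"hand":25},{"x":0.08,"y":0.06,"z":0.7,"ax":0,"ay":0,"az":0,"hand":25},{"x":0.08,"y":0.06,"z":1.1,"ax":0,"ay":0,"az":0,"hand":25},{"x":0.08,"y":0.06,"z":1.4,"ax":0,"ay":0,"az":0,"hand":25},{"x":0.08,"y":0.06,"z":1.66,"ax":0,"ay":0,"az":0,"hand":25},{"x":0.08,"y":0.06,"z":1.66,"ax":0,"ay":0,"az":0,"hand":25},{"x":0.08,"y":0.06,"z":1.66,"ax":0,"ay":0,"az":0,"hand":25},{"x":0.08,"y":0.06,"z":1.66,"ax":0,"ay":0,"az":0,"hand":25}])

```text
clock: 6.35
eef_pos: [547.8, 225.1, 71.6]
tcp_rot: [3.14, -0.001, 1.52]
contact_force: [-0.7, -0.6, -1.6]
opening: 0.409
grasp_force: 50.0
```

```bash
python3 - <<'E'
from h import *
w=imaging.grab_frame("wrist")[:,:,::-1]; t=imaging.grab_frame("top")[:,:,::-1]; s=imaging.grab_frame("side")[:,:,::-1]
c=imaging.camera_info("wrist"); np.savez("w4.npz",**c)
for n,i in zip("wts",(w,t,s)): cv2.imwrite(f"pics/{n}4.png",i)
a=cv2.resize(w[90:290,185:385],(600,600),interpolation=2)
d=cv2.resize(s[220:320,215:315],(200,200),interpolation=2); d=np.vstack([cv2.resize(s[230:305,230:280],(200,300),interpolation=2),cv2.resize(t[180:240,165:245],(200,300),interpolation=2)])
cv2.imwrite("pics/c4.png",np.hstack([a,d]))
st=monitor.sense(); print(st["eef_pos"],st["tcp_rot"],st["contact_force"])
E
```

```text
[547.64333767 225.0869147   71.63081873] [ 3.14038939e+00 -5.71205177e-04  1.51987788e+00] [-0.07328416 -0.87616303 -1.4290471 ]
```

View pics/c4.png

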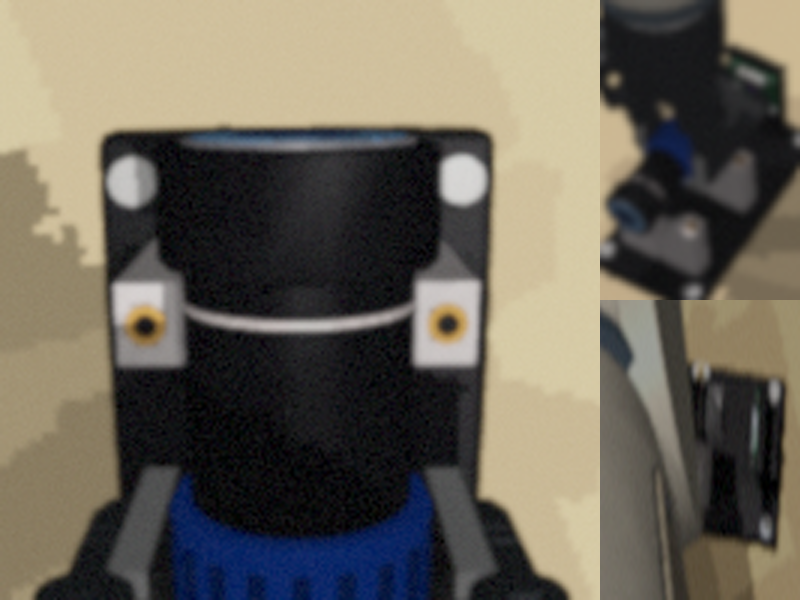

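The wrist crop shows the saddle lugs at crop (145,325) and (447,323), the screws at (132,182) and (464,180), and the barrel midline at about 301. The residual is small, so I'll compute it.

```bash
python3 - <<'E'
from h import *
c=dict(np.load("w4.npz")); s=monitor.sense(); p=s["eef_pos"]; y=s["tcp_rot"][2]
X=np.array([np.cos(y),np.sin(y)]);Y=np.array([np.sin(y),-np.cos(y)])
def rep(n,u,z):
    w=onz("wrist",(185+u[0]/3-.33,90+u[1]/3-.33),z,c); d=w[:2]-p[:2]; print(n,(d@X).round(1),(d@Y).round(1))
rep("lugL",(145,325),59);rep("lugR",(447,323),59);rep("scL",(132,182),14);rep("scR",(464,180),14)
rep("sadL",(112,325),59);rep("sadR",(478,325),59)
rep("bellL",(160,210),92);rep("bellR",(440,210),92);rep("ringL",(172,510),92);rep("ringR",(432,510),92);rep("tubeL",(187,400),92);rep("tubeR",(411,400),92)
rep("glasstop",(300,133),92+18);rep("ringfront",(300,535),92+18)
E
```

```text
lugL 28.7 -26.6
lugR 29.0 23.6
scL 48.1 -35.7
scR 48.4 33.4
sadL 28.7 -32.2
sadR 28.7 28.9
bellL 52.2 -18.7
bellR 52.1 17.1
ringL 10.5 -18.7
ringR 10.4 17.6
tubeL 26.7 -15.9
tubeR 26.6 14.0
glasstop 62.7 -0.8
ringfront 15.7 -0.8
```

>>> drive_tool(plan=[{"x":-0.03,"y":-0.014,"z":0.1,"ax":0,"ay":0,"az":0,"hand":25},{"x":-0.03,"y":-0.014,"z":0.2,"ax":0,"ay":0,"az":0,"hand":25},{"x":-0.03,"y":-0.014,"z":0.3,"ax":0,"ay":0,"az":0,"hand":25},{"x":-0.03,"y":-0.014,"z":0.4,"ax":0,"ay":0,"az":0,"hand":25},{"x":-0.03,"y":-0.014,"z":0.48,"ax":0,"ay":0,"az":0,"hand":25},{"x":-0.03,"y":-0.014,"z":0.54,"ax":0,"ay":0,"az":0,"hand":25},{"x":-0.03,"y":-0.014,"z":0.56,"ax":0,"ay":0,"az":0,"hand":25},{"x":-0.03,"y":-0.014,"z":0.56,"ax":0,"ay":0,"az":0,"hand":25}])

```text
clock: 7.3
eef_pos: [546.3, 223.4, 42.7]
tcp_rot: [-3.141, 0.0, 1.52]
contact_force: [0.7, 0.8, -1.0]
opening: 0.406
grasp_force: 50.0
```

>>> drive_tool(plan=[{"x":0,"y":0,"z":0.01,"ax":0,"ay":0,"az":0,"hand":25},{"x":0,"y":0,"z":0.02,"ax":0,"ay":0,"az":0,"hand":25},{"x":0,"y":0,"z":0.03,"ax":0,"ay":0,"az":0,"hand":25},{"x":0,"y":0,"z":0.04,"ax":0,"ay":0,"az":0,"hand":25},{"x":0,"y":0,"z":0.04,"ax":0,"ay":0,"az":0,"hand":25}])

```text
clock: 7.8
eef_pos: [546.4, 223.4, 40.8]
tcp_rot: [-3.142, 0.0, 1.52]
contact_force: [0.4, -0.2, -1.8]
opening: 0.408
grasp_force: 50.0
```

>>> drive_tool(plan=[{"x":0,"y":0,"z":0.01,"ax":0,"ay":0,"az":0,"hand":25},{"x":0,"y":0,"z":0.01,"ax":0,"ay":0,"az":0,"hand":25},{"x":0,"y":0,"z":0.02,"ax":0,"ay":0,"az":0,"hand":25},{"x":0,"y":0,"z":0.02,"ax":0,"ay":0,"az":0,"hand":25},{"x":0,"y":0,"z":0.02,"ax":0,"ay":0,"az":0,"hand":25}])

```text
clock: 8.3
eef_pos: [546.7, 223.5, 40.0]
tcp_rot: [3.141, -0.0, 1.52]
contact_force: [0.6, -0.2, 1.2]
opening: 0.405
grasp_force: 50.3
```

>>> drive_tool(plan=[{"x":0,"y":0,"z":0.005,"ax":0,"ay":0,"az":0,"hand":25},{"x":0,"y":0,"z":0.01,"ax":0,"ay":0,"az":0,"hand":25},{"x":0,"y":0,"z":0.01,"ax":0,"ay":0,"az":0,"hand":25},{"x":0,"y":0,"z":0.01,"ax":0,"ay":0,"az":0,"hand":25}])

```text
clock: 8.7
eef_pos: [546.9, 223.6, 39.7]
tcp_rot: [3.141, -0.0, 1.52]
contact_force: [2.1, -0.8, 5.0]
opening: 0.406
grasp_force: 50.7
```

```bash
python3 - <<'E'
from h import *
for i in range(3):
    s=monitor.sense(); print(s["eef_pos"],s["contact_force"],s["wrist_torque"]); imaging.grab_frame("top")
E
```

```text
[546.94159828 223.56905836  39.7388041 ] [ 2.13637624 -0.76863811  4.99976769] [-0.11820346 -0.23391099  0.02027938]
[546.92754986 223.56150031  39.74403963] [2.59831752 0.33887033 5.59592266] [-0.08395907 -0.18188903 -0.05080777]
[546.94238543 223.56363984  39.74224498] [ 1.96228846 -0.65309721  5.35349447] [-0.14215619 -0.25512228  0.02816097]
```

>>> drive_tool(plan=[{"x":0,"y":0.008,"z":0.005,"ax":0,"ay":0,"az":0,"hand":25},{"x":0,"y":0.012,"z":0.01,"ax":0,"ay":0,"az":0,"hand":25},{"x":0,"y":0.012,"z":0.01,"ax":0,"ay":0,"az":0,"hand":25},{"x":0,"y":0.012,"z":0.01,"ax":0,"ay":0,"az":0,"hand":25}])

```text
clock: 9.25
eef_pos: [547.1, 223.6, 39.5]
tcp_rot: [3.141, -0.0, 1.52]
contact_force: [-2.0, -0.8, 10.9]
opening: 0.406
grasp_force: 51.2
```

```bash
python3 - <<'E'
from h import *
for i in range(3):
    s=monitor.sense(); print(s["eef_pos"],s["contact_force"],s["wrist_torque"]); imaging.grab_frame("top")
E
```

```text
[547.0853096  223.57743648  39.54876544] [-1.991249   -0.79990544 10.91564843] [-0.09711752  0.21575276 -0.00488803]
[547.10776555 223.57587494  39.56611237] [-1.66110703 -0.68617353 10.14870536] [-0.09805303  0.23170831 -0.0560166 ]
[547.05950144 223.57060351  39.5264429 ] [-1.03342654 -0.8823318  10.56764934] [-0.08006407  0.13189875 -0.06868594]
```

>>> drive_tool(plan=[{"x":0,"y":-0.004,"z":0,"ax":0,"ay":0,"az":0,"hand":25},{"x":0,"y":-0.004,"z":0,"ax":0,"ay":0,"az":0,"hand":25},{"x":0,"y":-0.004,"z":0,"ax":0,"ay":0,"az":0,"hand":25}])

```text
clock: 9.7
eef_pos: [547.1, 223.6, 39.5]
tcp_rot: [3.141, -0.0, 1.52]
contact_force: [-0.8, -0.6, 9.0]
opening: 0.405
grasp_force: 51.2
```

```bash
python3 - <<'E'
from h import *
for i in range(3):
    s=monitor.sense(); print(s["eef_pos"],s["tcp_rot"],s["contact_force"],s["wrist_torque"],s["grasp_force"]); w=imaging.grab_frame("wrist")[:,:,::-1]
g=imaging.grab_frame("side")[:,:,::-1]
a=cv2.resize(w[90:290,185:385],(600,600),interpolation=2); d=cv2.resize(g[230:305,230:280],(200,300),interpolation=2)
cv2.imwrite("pics/c5.png",np.hstack([a,np.vstack([d,d])]))
E
```

```text
[547.08092043 223.56930129  39.54933118] [ 3.14096889e+00 -3.83342237e-04  1.51974179e+00] [-0.77270794 -0.55625937  8.97637258] [-0.13022866  0.11058337 -0.04992504] 51.210928559303284
[547.0814042  223.58986939  39.52880297] [ 3.14098776e+00 -4.00919393e-04  1.51977629e+00] [-0.56621246 -0.76087724  9.77304744] [-0.11828001  0.05954905 -0.05460512] 51.21167242527008
[547.12189941 223.59105914  39.57692578] [ 3.14090418e+00 -4.32505030e-04  1.51972299e+00] [-0.57951783 -2.09508325 10.20394873] [-0.16648478  0.07650485 -0.12318476] 51.211926341056824
```

View pics/c5.png

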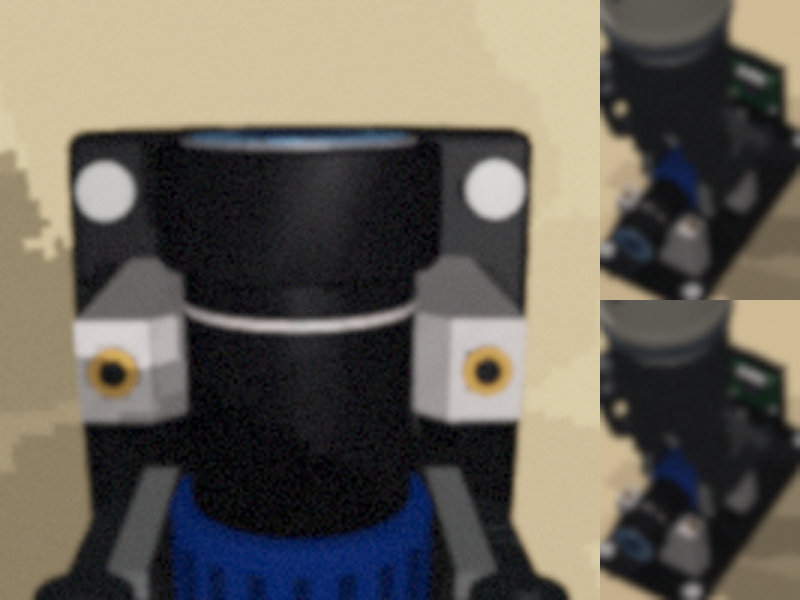

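The crop shows the barrel midline at column 300 midway between the lugs (112,373) and (486,371). It is bedded in the V with the ring in the gap. The push reads about 9–10 N and the side force is small, so I'm handing in.

```bash
python3 -c "
from rig import r
print(r.sign_off())"
```

```text
the job is handed in; nothing more can be done
None
```

The blue-ringed barrel is bedded in the V-block with its glass end pointing away from the sensor board and its ring in the gap. The arm is still gripping it at about 51 N and pressing down with about 10 N, and the job is handed in.

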